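# Test the latching stop button of a bench shaker

### The arm

A 7-joint arm with a two-finger parallel gripper is mounted at the origin on the work surface. World frame = base frame: x ahead of the robot, y to its left, z up, the work surface at z = 0. Lengths are in mm, angles in rad, forces in N, time in s.
With the tool pointing down it reaches from about 400 to 900 mm from the base axis. Payload 5.6 kg.
Tool frame: the origin (TCP) lies on the centre line of the jaws, within the pads' length; the fingertips stand 11 mm ahead of it and the grasp point (between the pads) lies 8 mm behind it; z points along the fingers, y is the line along which they close (so a half turn about z gives the same grasp; the last joint's range is limited). The gripper opens to 92 mm and grips with 3 to 60 N. Pads are 20 mm wide; open, the fingers measure 128 mm over their backs; the gripper's body (75 mm by 189 mm) begins 69 mm behind the grasp point.
Start: joints at [-1.285, 0.468, -0.012, 1.603, 0.006, 1.071, -0.056], TCP at [209.931, 615.173, 225.592] pointing down, gripper open.
Joint ranges: [-2.53, 2.53], [-0.31, 2.02], [-1.57, 1.55], [0.28, 2.44], [-1.29, 4.43], [0.15, 1.84], [-2.92, 2.92]. Speed limits (rad/s): [2.57, 2.57, 3.14, 3.14, 3.14, 3.14, 3.14].

### API

Orientations are given as a unit quaternion [x, y, z, w].
In Python, from bench import ctrl gives the robot as it stands.
- The arm moves only by the tool servo_tool, never from a script. Its argument "plan" is a list of rows, each an object with "fingers": the gripper's target within -1 to 1 (shut at 1, half-way at 0, fully open at -1); "delta_pos": the shift along the tool's x, y, z normalised to -1 to 1, where 1 is 0.5 m, a list of three; "twist": the turn, a rotation vector about the tool's x, y, z normalised to -1 to 1, where 1 is pi/2 rad, a list of three. In form: [{"fingers": fingers, "delta_pos": [dx, dy, dz], "twist": [ax, ay, az]}, ...]. A call has 1 to 8 rows; each row is the pose to reach, as a shift and turn from the pose commanded when the call began, along the tool's axes at that moment; what a row does not reach only later rows make up. A row lasts 1/12 s, in which the tool goes at most 41.7 mm and 7.16 degrees, less where a joint would pass 70% of its speed; a pose out of reach is approached as far as the arm can. A call with a number of a shift or a turn outside -1 to 1 is refused whole. A call with a gripper value outside its range is refused whole. The fingers move at their own pace and stop on an object; "squeeze" is the grip in N (left out, the last holds). Time passes only in rows, so rows that repeat a pose let the fingers close. It gives the time, the measured TCP pose, the force, the opening and the grip force at its end, in the units of the state.
- ctrl.get_obs(): the state, without advancing time (a new reading comes with each control period).
- ctrl.read_camera(name): name is "side" or "top" or "wrist"; returns a dict with "image" (480x640x3 uint8, blue, green, red), "mtx" (3x3 intrinsics, pixels), "extrinsics" (4x4, takes a point from camera to world coordinates). Camera axes: x right, y down, z forward; pixel columns grow to the right and rows downward; lengths in mm; the calibration is good to about 2 mm. A picture is of the moment at which its call begins. There is no depth.
- ctrl.finish_job(): hands the job in; it is judged then, once.
The state is a dict: "t": time; "joints": joint angles; "qvel": joint speeds; "tau": joint torques, N m; "eef_pos": TCP position; "eef_rot": TCP orientation; "wrist_force": force on the tool from outside, world axes, zero at the start; "ft_torque": the same for the moment, N m; "grip_width": finger opening in mm; "grip_force": force on a finger pad.
Only numpy, scipy, OpenCV 4.12 (cv2) and the standard library are available. Lean on these libraries where they do the work, as an engineer would, in place of code of your own. Each camera call takes 0.05 s, during which the arm holds its last target. There are 200 camera calls.

### The job

Test the shaker's stop button: push the two-eared mushroom button straight down until it clicks in, and let go of it so that it is seen to stay in by itself. Then push one of its ears round clockwise until the button unlatches and springs up again, and leave it out and turned back to rest. Do not shift or knock over the bottle, the beaker or the jar.

Things in the scene. Friction and masses are not known exactly. Their poses are not given: they have to be found in the camera images.
- shaker: Bench orbital shaker, fixed, a white box 320 (its x) x 280 (its y) x 80 mm high. Origin at the centre of its underside, on the bench; z up. The half towards its -x is a flat control deck, 80 mm above the bench, carrying the stop button; on the other half, starting 90 mm or more from the button's axis, stands a plate with a clamped green rack of capped tubes, up to 155 mm above the bench.
- stop_base: Flat round steel collar of the stop button, 52 mm across and 5 mm high, fixed on the control deck. Origin on the button's axis at deck level (80 mm above the bench); z up. Around the button the deck and the space above it are free to 75 mm from the axis (the deck's front edge may be nearer).
- stop_top (a point): Centre of the flat crown (20 mm across) of the stop button's grey plastic mushroom head, which is round, 48 mm across, with two opposite straight ears and two white arrows on the crown that show the clockwise turn. The point lies on the axis and goes down and up with the head: 36 mm above the deck (116 mm above the bench) when out, 8 mm lower when in.
- ear_a (a point): Middle of the end face of one ear, 42 mm from the axis (84 mm from ear tip to ear tip), 12 mm below the crown; moves with the head. Each ear is 14 mm wide and 16 mm tall; the ears span 16 to 32 mm above the deck when the button is out, 8 to 24 mm when it is in.
- ear_b (a point): The same point at the end of the opposite ear. Moves with the head.
- stop_press (a joint): How far the button is pressed in, m: 0 out, 0.008 fully in (end stop). It resists with about 14 N at first, then less and less, and beyond about 5 mm it snaps down by itself and stays latched at 0.008. It latches only while the head is not turned.
- stop_twist (a joint): Turn of the head, rad: 0 at rest, growing clockwise seen from above to the stop at 0.85; a spring turns it back to 0 when let go (a push of about 4 N at the ear's end turns it). When latched, it unlatches at 0.3 to 0.6, depending on how the pushing finger rubs on the ear, and the button springs up by 8 mm by itself; it cannot be turned anticlockwise from 0.
- bottle: Bystander, loose: amber reagent bottle 86 mm across, 165 mm tall, standing on the bench beside the shaker's +y side. Origin at the centre of its underside.
- beaker: Bystander, loose: white plastic beaker 72 mm across, 95 mm tall, standing on the bench beside the shaker's -y side. Origin at the centre of its underside.
- jar: Bystander, loose: small amber jar 36 mm across, 42 mm tall, standing on the shaker's control deck 95 mm or more from the button's axis. Origin at the centre of its underside.

How it is judged:
By the outcome, as a careful person would: the job done as asked, in the order asked, and still so for the second after the job is handed in, with the robot touching nothing.
It also fails if it takes over 43 s, if anything falls off the work surface, if the arm or the gripper's body presses on something with over 40 N, if the wrist force passes 120 N, or if a joint passes its speed limit or range.

## Working session

There is one attempt and no reset: what is moved stays moved. The work goes in short steps, Python scripts to look and compute and a tool call to move; the robot and the scene stay as the last step left them, time stands still between calls to the robot, and variables do not carry over. Pictures are saved under pics/ and viewed, at most 10 in all, crops included, and the job is handed in when it is done.

Besides the shell and the picture viewer there is one more tool, called after "Call:" by a JSON object that holds its "fn" and its "kwargs", one argument or row to a line. servo_tool: Moves the arm, as the interface text tells. Its arguments: {"type":"object","properties":{"plan":{"type":"array","items":{"type":"object","properties":{"fingers":{"type":"number"},"delta_pos":{"type":"array","items":{"type":"number","minimum":-1,"maximum":1}},"twist":{"type":"array","items":{"type":"number","minimum":-1,"maximum":1}}}}},"squeeze":{"type":"number"}},"required":["plan"]}

```bash
mkdir -p pics; python3 - <<'E'
from bench import ctrl
import cv2,numpy as np
for n in("top","side"):
    r=ctrl.read_camera(n);cv2.imwrite(f"pics/{n}1.png",r["image"]);print(n,r["mtx"].round(1).tolist(),r["extrinsics"].round(3).tolist())
o=ctrl.get_obs();print(o["t"],o["eef_pos"],o["eef_rot"],o["grip_width"])
E
```

```text
top [[604.9, 0.0, 319.2], [0.0, 604.9, 245.0], [0.0, 0.0, 1.0]] [[-0.104, -0.972, 0.212, 371.601], [-0.995, 0.102, -0.023, 46.887], [0.001, -0.213, -0.977, 1089.342], [0.0, 0.0, 0.0, 1.0]]
side [[469.8, 0.0, 325.5], [0.0, 469.8, 247.0], [0.0, 0.0, 1.0]] [[-0.723, -0.446, 0.528, 169.478], [-0.691, 0.452, -0.564, 454.043], [0.013, -0.772, -0.635, 565.956], [0.0, 0.0, 0.0, 1.0]]
0.1 [209.80984023 614.6871079  224.75819756] [ 1.63712430e-01  9.86507803e-01 -7.68136350e-04 -6.91985695e-05] 92.3434768491629
```

View pics/top1.png

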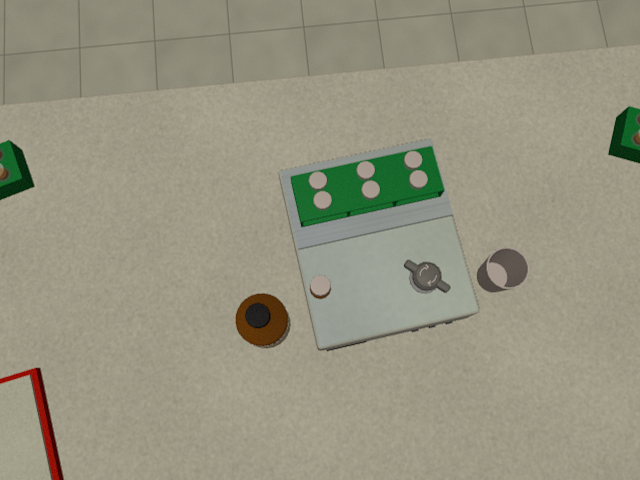

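View pics/side1.png

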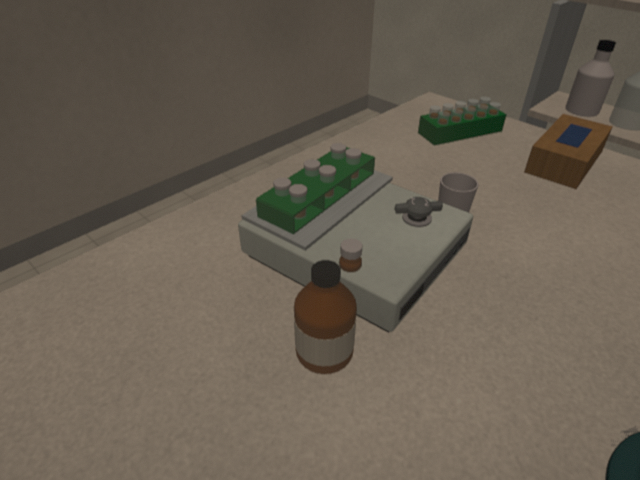

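The top view shows the button's crown near (427,275), with ear tips near (407,263) and (447,290). The beaker is at (503,270), the jar at (320,287) and the bottle at (262,320). In the side view the button is near (418,207). I'll zoom in and compute positions.

```bash
cat > h.py <<'E'
import numpy as np
from bench import ctrl
def ray(cam,uv,z):
    M,E=cam["mtx"],cam["extrinsics"]
    d=E[:3,:3]@np.linalg.solve(M,[*uv,1.]);o=E[:3,3]
    return o+d*(z-o[2])/d[2]
E
python3 - <<'E'
from h import *
import cv2
t=cv2.imread("pics/top1.png");s=cv2.imread("pics/side1.png")
a=cv2.resize(t[245:305,385:465],None,fx=5,fy=5,interpolation=cv2.INTER_CUBIC)
b=cv2.resize(s[180:240,380:460],None,fx=5,fy=5,interpolation=cv2.INTER_CUBIC)
cv2.imwrite("pics/z1.png",np.hstack([a,b]))
c=ctrl.read_camera("top")
for n,uv,z in[("crown",(427,275),116),("earL",(407,263),106),("earR",(447,290),106),("deckFR",(477,314),80),("deckFL",(318,349),80),("jar",(320,287),122),("beaker",(508,268),95)]:print(n,ray(c,uv,z).round(0))
c=ctrl.read_camera("side");print(ray(c,(418,202),116).round())
E
```

```text
crown [ 514. -146.  116.]
earL [ 539. -117.  106.]
earR [ 488. -177.  106.]
deckFR [ 446. -226.   80.]
deckFL [416.  43.  80.]
jar [512.  30. 122.]
beaker [ 515. -286.   95.]
[ 514. -145.  116.]
```

View pics/z1.png

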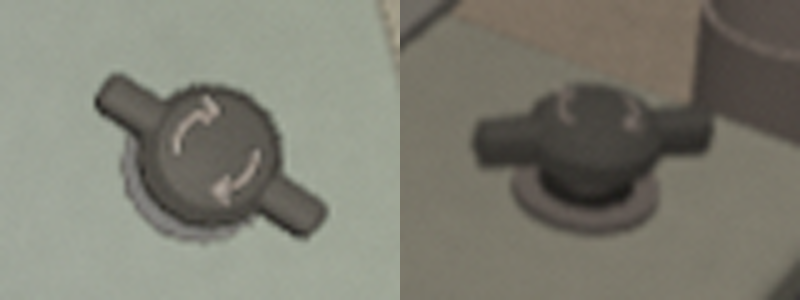

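The crop puts the crown at (427.2,275.4) and the ear tips at (406.4,263.4) and (448,289.4). So the axis is about (514,-146) and the ears lie along 50°. I'll move toward it now, with the gripper shut and rotating so the tool's y axis is tangential to the ear.

Call:
{"fn": "servo_tool", "kwargs": {
  "plan": [
    {"fingers": 1,"delta_pos": [-0.55,-0.37,0],"twist": [0,0,0.62]},
    {"fingers": 1,"delta_pos": [-0.55,-0.37,0],"twist": [0,0,0.62]},
    {"fingers": 1,"delta_pos": [-0.55,-0.37,0],"twist": [0,0,0.62]},
    {"fingers": 1,"delta_pos": [-0.55,-0.37,0],"twist": [0,0,0.62]},
    {"fingers": 1,"delta_pos": [-0.55,-0.37,0],"twist": [0,0,0.62]},
    {"fingers": 1,"delta_pos": [-0.55,-0.37,0],"twist": [0,0,0.62]},
    {"fingers": 1,"delta_pos": [-0.55,-0.37,0],"twist": [0,0,0.62]},
    {"fingers": 1,"delta_pos": [-0.55,-0.37,0],"twist": [0,0,0.62]}
  ],
  "squeeze": 20
}}

```text
t: 0.87
eef_pos: [411.5, 349.1, 225.8]
eef_rot: [0.609, 0.793, 0.0, 0.0]
wrist_force: [-0.1, 0.3, 1.2]
grip_width: 40.7
grip_force: 0.0
```

```bash
cat >> h.py <<'E'
from scipy.spatial.transform import Rotation as R
import sys
def go(x,y,z,yaw=None):
    "tool-frame normalised delta to world target; yaw = world angle (deg) of tool y"
    o=ctrl.get_obs();r=R.from_quat(o["eef_rot"]);p=o["eef_pos"]
    print("t",round(o["t"],2),"p",p.round(1),"F",o["wrist_force"].round(1),"w",round(o["grip_width"],1))
    print("dpos",(r.inv().apply(np.array([x,y,z])-p)/500).round(4))
    yv=r.as_matrix()[:,1];print("yaw now",np.degrees(np.arctan2(yv[1],yv[0])).round(1))
    if yaw is not None:
        a=np.radians(yaw);Y=np.array([np.cos(a),np.sin(a),0]);Z=np.array([0,0,-1.]);T=np.c_[np.cross(Y,Z),Y,Z]
        print("twist",((r.inv()*R.from_matrix(T)).as_rotvec()/(np.pi/2)).round(3))
if __name__=="__main__":go(*map(float,sys.argv[1:]))
E
python3 h.py 514 -146 225 -40.4
```

```text
t 0.87 p [411.5 349.1 225.8] F [-0.1  0.3  1.2] w 40.7
dpos [-1.0096 -0.058   0.0014]
yaw now 15.0
twist [ 0.    -0.     0.615]
```

Call:
{"fn": "servo_tool", "kwargs": {
  "plan": [
    {"fingers": 1,"delta_pos": [-0.65,-0.038,0],"twist": [0,0,0.615]},
    {"fingers": 1,"delta_pos": [-0.65,-0.038,0],"twist": [0,0,0.615]},
    {"fingers": 1,"delta_pos": [-0.65,-0.038,0],"twist": [0,0,0.615]},
    {"fingers": 1,"delta_pos": [-0.65,-0.038,0],"twist": [0,0,0.615]},
    {"fingers": 1,"delta_pos": [-0.65,-0.038,0],"twist": [0,0,0.615]},
    {"fingers": 1,"delta_pos": [-0.65,-0.038,0],"twist": [0,0,0.615]},
    {"fingers": 1,"delta_pos": [-0.65,-0.038,0],"twist": [0,0,0.615]},
    {"fingers": 1,"delta_pos": [-0.65,-0.038,0],"twist": [0,0,0.615]}
  ]
}}

```text
t: 1.53
eef_pos: [478.3, 29.7, 225.9]
eef_rot: [0.908, 0.419, 0.0, 0.0]
wrist_force: [0.6, -0.3, -0.3]
grip_width: 0.6
grip_force: 0.0
```

```bash
python3 h.py 514 -146 180 -40.4
```

```text
t 1.53 p [478.3  29.7 225.9] F [ 0.6 -0.3 -0.3] w 0.6
dpos [-0.2212  0.2823  0.0919]
yaw now -40.4
twist [ 0. -0. -0.]
```

Call:
{"fn": "servo_tool", "kwargs": {
  "plan": [
    {"fingers": 1,"delta_pos": [-0.22,0.282,0.03],"twist": [0,0,0]},
    {"fingers": 1,"delta_pos": [-0.22,0.282,0.03],"twist": [0,0,0]},
    {"fingers": 1,"delta_pos": [-0.22,0.282,0.03],"twist": [0,0,0]},
    {"fingers": 1,"delta_pos": [-0.221,0.282,0.12],"twist": [0,0,0]},
    {"fingers": 1,"delta_pos": [-0.221,0.282,0.12],"twist": [0,0,0]},
    {"fingers": 1,"delta_pos": [-0.221,0.282,0.12],"twist": [0,0,0]},
    {"fingers": 1,"delta_pos": [-0.221,0.282,0.12],"twist": [0,0,0]}
  ]
}}

```text
t: 2.12
eef_pos: [514.1, -143.7, 164.4]
eef_rot: [0.907, 0.421, -0.002, -0.0]
wrist_force: [-0.2, 0.9, -0.7]
grip_width: 0.7
grip_force: 0.0
```

```bash
python3 h.py 514 -146 127; python3 - <<'E'
from h import *
import cv2
for n in("top","side"):
    c=ctrl.read_camera(n);E=np.linalg.inv(c["extrinsics"]);uv=[]
    for p in((514,-146,116),(514,-146,155)):
        q=c["mtx"]@(E[:3]@np.array([*p,1.]));uv.append((q[:2]/q[2]).round())
    print(n,uv);u,v=map(int,uv[0])
    cv2.imwrite(f"pics/{n}2.png",cv2.resize(c["image"][v-60:v+60,u-50:u+50],None,fx=4,fy=4))
a=np.hstack([cv2.imread(f"pics/{n}2.png") for n in("top","side")]);cv2.imwrite("pics/both2.png",a)
E
```

```text
t 2.12 p [ 514.1 -143.7  164.4] F [-0.2  0.9 -0.7] w 0.7
dpos [-0.0034  0.003   0.0748]
yaw now -40.2
top [array([427., 275.]), array([432., 271.])]
side [array([419., 202.]), array([422., 182.])]
```

View pics/both2.png

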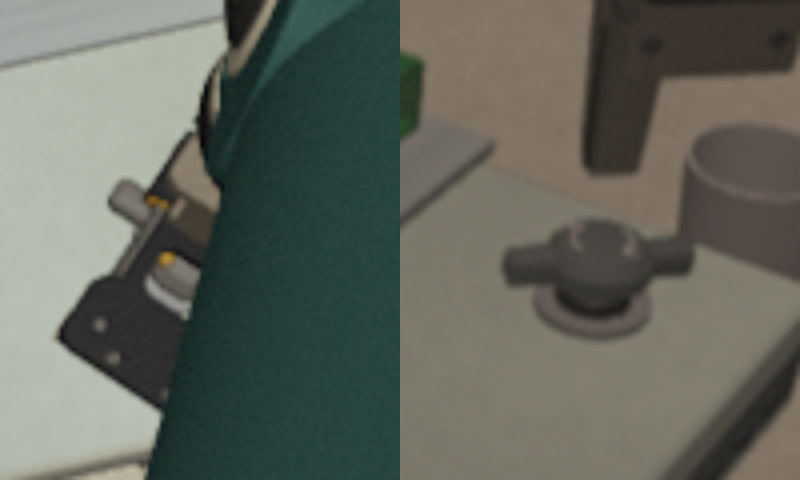

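In the side view the closed fingertips are at crop (612,170), directly over the crown as predicted. The beaker is clear. Now I'll press.

Call:
{"fn": "servo_tool", "kwargs": {
  "plan": [
    {"fingers": 1,"delta_pos": [-0.0035,0.003,0.066],"twist": [0,0,0]},
    {"fingers": 1,"delta_pos": [-0.0035,0.003,0.07],"twist": [0,0,0]},
    {"fingers": 1,"delta_pos": [-0.0035,0.003,0.076],"twist": [0,0,0]},
    {"fingers": 1,"delta_pos": [-0.0035,0.003,0.082],"twist": [0,0,0]},
    {"fingers": 1,"delta_pos": [-0.0035,0.003,0.088],"twist": [0,0,0]},
    {"fingers": 1,"delta_pos": [-0.0035,0.003,0.092],"twist": [0,0,0]},
    {"fingers": 1,"delta_pos": [-0.0035,0.003,0.092],"twist": [0,0,0]}
  ]
}}

```text
t: 2.8
eef_pos: [516.0, -144.1, 120.6]
eef_rot: [0.906, 0.423, 0.001, 0.0]
wrist_force: [0.6, 0.8, 0.7]
grip_width: 0.5
grip_force: 0.0
```

```bash
python3 h.py 514 -146 117
```

```text
t 2.8 p [ 516.  -144.1  120.6] F [0.6 0.8 0.7] w 0.5
dpos [-0.0054 -0.0006  0.0071]
yaw now -39.9
```

Call:
{"fn": "servo_tool", "kwargs": {
  "plan": [
    {"fingers": 1,"delta_pos": [0,0,0.004],"twist": [0,0,0]},
    {"fingers": 1,"delta_pos": [0,0,0.006],"twist": [0,0,0]},
    {"fingers": 1,"delta_pos": [0,0,0.006],"twist": [0,0,0]}
  ]
}}

```text
t: 3.05
eef_pos: [516.4, -144.5, 119.2]
eef_rot: [0.906, 0.423, 0.001, -0.0]
wrist_force: [-4.1, 3.1, 18.8]
grip_width: 0.5
grip_force: 9.4
```

That is the end stop: 19 N at z 119.2. I'll lift off and check that it stays in.

Call:
{"fn": "servo_tool", "kwargs": {
  "plan": [
    {"fingers": 1,"delta_pos": [0,0,-0.03],"twist": [0,0,0]},
    {"fingers": 1,"delta_pos": [0,0,-0.08],"twist": [0,0,0]},
    {"fingers": 1,"delta_pos": [0,0,-0.08],"twist": [0,0,0]},
    {"fingers": 1,"delta_pos": [0,0,-0.08],"twist": [0,0,0]},
    {"fingers": 1,"delta_pos": [0,0,-0.08],"twist": [0,0,0]},
    {"fingers": 1,"delta_pos": [0,0,-0.08],"twist": [0,0,0]},
    {"fingers": 1,"delta_pos": [0,0,-0.08],"twist": [0,0,0]},
    {"fingers": 1,"delta_pos": [0,0,-0.08],"twist": [0,0,0]}
  ]
}}

```text
t: 3.72
eef_pos: [514.8, -144.7, 155.9]
eef_rot: [0.906, 0.423, -0.001, -0.0]
wrist_force: [0.2, -0.0, -0.2]
grip_width: 0.3
grip_force: 0.0
```

```bash
python3 h.py 515 -95 150 -40.4; python3 - <<'E'
from h import *
import cv2
i=ctrl.read_camera("side")["image"];w=ctrl.read_camera("wrist")["image"]
a=cv2.resize(i[142:262,369:469],None,fx=4,fy=4)
cv2.imwrite("pics/s3.png",np.hstack([a,cv2.imread("pics/side2.png")]))
E
```

```text
t 3.72 p [ 514.8 -144.7  155.9] F [ 0.2 -0.  -0.2] w 0.3
dpos [ 0.0764 -0.0635  0.0118]
yaw now -40.0
twist [-0.001  0.001  0.005]
```

View pics/s3.png

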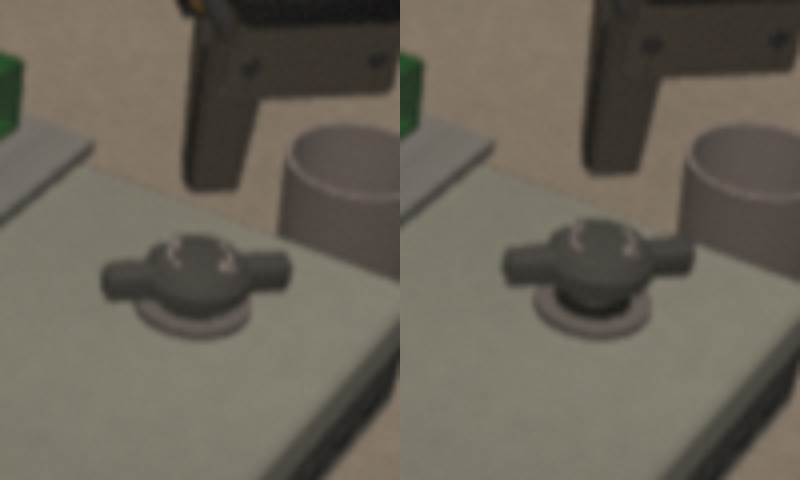

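The button has stayed in: in the left crop the head sits about 4 px lower than in the right one and its stem is hidden. Next I'll go beside the ear on its anticlockwise side.

Call:
{"fn": "servo_tool", "kwargs": {
  "plan": [
    {"fingers": 1,"delta_pos": [0.078,-0.068,0],"twist": [0,0,0]},
    {"fingers": 1,"delta_pos": [0.078,-0.068,0],"twist": [0,0,0]},
    {"fingers": 1,"delta_pos": [0.078,-0.068,0],"twist": [0,0,0]},
    {"fingers": 1,"delta_pos": [0.078,-0.068,0.05],"twist": [0,0,0]},
    {"fingers": 1,"delta_pos": [0.078,-0.068,0.1],"twist": [0,0,0]},
    {"fingers": 1,"delta_pos": [0.078,-0.068,0.107],"twist": [0,0,0]},
    {"fingers": 1,"delta_pos": [0.078,-0.068,0.107],"twist": [0,0,0]},
    {"fingers": 1,"delta_pos": [0.078,-0.068,0.107],"twist": [0,0,0]}
  ]
}}

```text
t: 4.48
eef_pos: [514.5, -94.0, 103.6]
eef_rot: [0.907, 0.422, 0.0, 0.0]
wrist_force: [0.3, 0.2, 0.5]
grip_width: 0.3
grip_force: 0.0
```

```bash
python3 h.py 540 -116 102 -40.4; python3 - <<'E'
from h import *
import cv2
i=ctrl.read_camera("side")["image"];t=ctrl.read_camera("wrist")["image"]
a=cv2.resize(i[142:262,369:469],None,fx=4,fy=4)
cv2.imwrite("pics/s4.png",a)
E
```

```text
t 4.48 p [514.5 -94.  103.6] F [0.3 0.2 0.5] w 0.3
dpos [-0.001   0.0674  0.0033]
yaw now -40.1
twist [0.    0.    0.004]
```

View pics/s4.png

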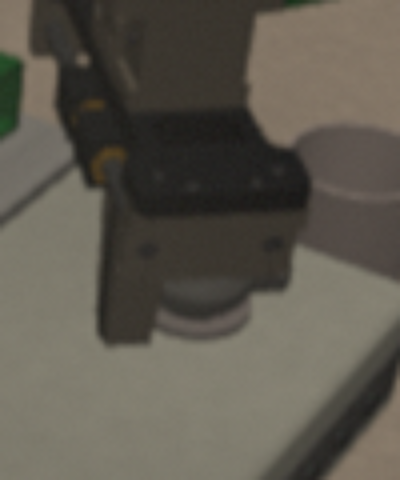

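The finger stands left of the ear with no contact (F≈0). I'll push tangentially (clockwise).

Call:
{"fn": "servo_tool", "kwargs": {
  "plan": [
    {"fingers": 1,"delta_pos": [0,0.01,0],"twist": [0,0,0]},
    {"fingers": 1,"delta_pos": [0,0.016,0],"twist": [0,0,0]},
    {"fingers": 1,"delta_pos": [0,0.022,0],"twist": [0,0,0]},
    {"fingers": 1,"delta_pos": [0,0.028,0],"twist": [0,0,0]},
    {"fingers": 1,"delta_pos": [0,0.034,0],"twist": [0,0,0]},
    {"fingers": 1,"delta_pos": [0,0.04,0],"twist": [0,0,0]},
    {"fingers": 1,"delta_pos": [0,0.04,0],"twist": [0,0,0]}
  ]
}}

```text
t: 5.17
eef_pos: [530.1, -105.5, 103.1]
eef_rot: [0.906, 0.423, 0.0, -0.0]
wrist_force: [-0.4, 3.4, 1.1]
grip_width: 0.3
grip_force: 1.7
```

Call:
{"fn": "servo_tool", "kwargs": {
  "plan": [
    {"fingers": 1,"delta_pos": [0,0.005,0],"twist": [0,0,0]},
    {"fingers": 1,"delta_pos": [0,0.01,0],"twist": [0,0,0]},
    {"fingers": 1,"delta_pos": [0,0.015,0],"twist": [0,0,0]},
    {"fingers": 1,"delta_pos": [0,0.018,0],"twist": [0,0,0]},
    {"fingers": 1,"delta_pos": [0,0.018,0],"twist": [0,0,0]}
  ]
}}

```text
t: 5.58
eef_pos: [536.8, -112.4, 103.1]
eef_rot: [0.906, 0.422, 0.0, 0.0]
wrist_force: [-0.3, 2.6, -0.5]
grip_width: 0.8
grip_force: 1.2
```

```bash
python3 h.py 515 -95 102; python3 - <<'E'
from h import *
import cv2
i=ctrl.read_camera("side")["image"]
cv2.imwrite("pics/s5.png",cv2.resize(i[142:262,369:469],None,fx=4,fy=4))
E
```

```text
t 5.58 p [ 536.8 -112.4  103.1] F [-0.3  2.6 -0.5] w 0.8
dpos [-0.0014 -0.0557  0.0021]
yaw now -40.0
```

View pics/s5.png

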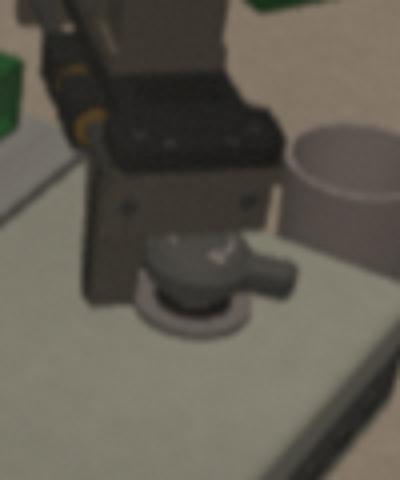

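The head has turned and its stem is visible again, so it seems to have sprung up. I'll back off the way I came, then lift.

Call:
{"fn": "servo_tool", "kwargs": {
  "plan": [
    {"fingers": 1,"delta_pos": [0,-0.02,0],"twist": [0,0,0]},
    {"fingers": 1,"delta_pos": [0,-0.04,0],"twist": [0,0,0]},
    {"fingers": 1,"delta_pos": [0,-0.06,0],"twist": [0,0,0]},
    {"fingers": 1,"delta_pos": [0,-0.06,0],"twist": [0,0,0]},
    {"fingers": 1,"delta_pos": [0,-0.06,-0.08],"twist": [0,0,0]},
    {"fingers": 1,"delta_pos": [0,-0.06,-0.15],"twist": [0,0,0]},
    {"fingers": 1,"delta_pos": [0,-0.06,-0.15],"twist": [0,0,0]},
    {"fingers": 1,"delta_pos": [0,-0.06,-0.15],"twist": [0,0,0]}
  ]
}}

```text
t: 6.3
eef_pos: [514.7, -92.3, 179.9]
eef_rot: [0.906, 0.423, 0.002, 0.001]
wrist_force: [-0.9, -0.5, -0.3]
grip_width: 0.5
grip_force: 0.0
```

```bash
python3 h.py 515 -95 102; python3 - <<'E'
from h import *
import cv2
i=ctrl.read_camera("side")["image"]
a=cv2.resize(i[142:262,369:469],None,fx=4,fy=4)
b=cv2.resize(i,(640,480))
cv2.imwrite("pics/s6.png",np.hstack([a,cv2.imread("pics/side2.png")]))
d=cv2.absdiff(i,cv2.imread("pics/side1.png")).max(2)
for n,(x0,y0,x1,y1) in dict(bottle=(285,255,365,375),beaker=(440,185,480,212),jar=(335,235,365,275)).items():print(n,d[y0:y1,x0:x1].max(),d[y0:y1,x0:x1].mean())
E
```

```text
t 6.3 p [514.7 -92.3 179.9] F [-0.9 -0.5 -0.3] w 0.5
dpos [-0.0043  0.0033  0.1558]
yaw now -40.0
bottle 11 3.554479166666667
beaker 7 3.4453703703703704
jar 8 3.8108333333333335
```

View pics/s6.png

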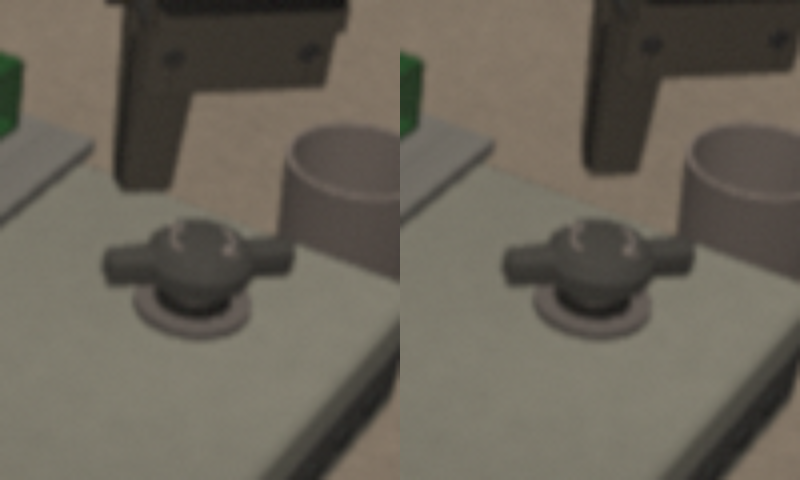

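The head is out and back at rest, matching the picture from before the press. The bystanders haven't moved and the robot is clear, so I'll hand the job in.

```bash
python3 -c "
from bench import ctrl
print(ctrl.finish_job())"
```

```text
the job is handed in; nothing more can be done
None
```

The stop button was pressed in and stayed latched by itself, then was released by turning one ear clockwise; it is out and back at rest, the bottle, beaker and jar did not move, and the job was handed in at about 6.4 s.

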